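Clamp a cake-tier dummy with a travelling feed knob

ROBOT

A 6-joint arm with a two-finger parallel gripper is mounted at the origin on the work surface. World frame = base frame: x ahead of the robot, y to its left, z up, the work surface at z = 0. Lengths are in m, angles in rad, forces in N, time in s.
With the tool pointing down it reaches from about 0.325 to 0.9 m from the base axis. Payload 6.1 kg.
Tool frame: the origin (TCP) lies at the very end of the fingers, on their centre line; the grasp point (between the pads) lies 19 mm behind it (r.grip_depth is the z of the grasp point in the tool frame, in m); z points along the fingers, y is the line along which they close (so a half turn about z gives the same grasp; the last joint's range is limited). The gripper opens to 85 mm and grips with 20 to 120 N. Pads are 22 mm wide; open, the fingers measure 114 mm over their backs; the gripper's body (76 mm by 85 mm) begins 54 mm behind the grasp point. The pads swing forward as they close: fully open they stand 13 mm farther back than shut.
Start: joints at [-1.241, 0.22, 1.526, -0, 1.395, -0.126], TCP at [0.275, -0.561, 0.193] pointing down, gripper open.
Joint ranges: [-2.98, 2.98], [-0.91, 2.08], [0.09, 2.57], [-1.24, 4.39], [0.2, 2.65], [-2.68, 2.68]. Speed limits (rad/s): [2.57, 2.57, 3.01, 3.14, 3.14, 3.14].

INTERFACE

Orientations are given as [roll, pitch, yaw] about the fixed x, y, z axes, in that order (R = Rz(yaw) Ry(pitch) Rx(roll)).
In Python, from plant import r, capture gives the robot as it stands.
- The arm moves only by the shell command python3 -m jog 'ROWS' [FORCE]. ROWS is JSON, a list of rows, each an object of numbers: "x", "y", "z": the shift along the world's x, y, z in cm; "ax", "ay", "az": the turn, a rotation vector about the world's x, y, z in rad; "hand": the opening, from -1 (shut) to 1 (fully open), so that 0 is half open. In form: [{"x": .., "y": .., "z": .., "ax": .., "ay": .., "az": .., "hand": ..}, ...]. A call has 1 to 5 rows; each row shifts and turns the commanded pose from where the row before left it; what a row does not reach is not made up. A row lasts 1/12 s, in which the tool goes at most 41.7 mm and 7.16 degrees, less where a joint would pass 70% of its speed; a pose out of reach is approached as far as the arm can. A call is refused whole if a number of a shift passes 4.17 or a number of a turn 0.125, either way. A call with a gripper value outside its range is refused whole. The fingers move at their own pace and stop on an object; FORCE is the grip in N (left out, the last holds). Time passes only in rows, so rows that do not move let the fingers close. It gives the time, the measured TCP pose, the force, the opening and the grip force at its end, in the units of the state.
- r.state(): the state, without advancing time (a new reading comes with each control period).
- capture(name): name is "side" or "top"; returns a dict with "image" (384x512x3 uint8, red, green, blue), "camera_matrix" (3x3 intrinsics, pixels), "R" (3x3) and "t" (3): a world point X has camera coordinates R X + t. Camera axes: x right, y down, z forward; pixel columns grow to the right and rows downward; lengths in m; the calibration is good to about 2 mm. A picture is of the moment at which its call begins. There is no depth.
- r.close_job(): hands the job in; it is judged then, once.
The state is a dict: "time": time; "q": joint angles; "joint_velocities": joint speeds; "joint_torque": joint torques, N m; "tool_pos": TCP position; "orientation": TCP orientation; "wrist_force": force on the tool from outside, world axes, zero at the start; "moment": the same for the moment, N m; "gripper_width": finger opening in m; "grip_force": force on a finger pad.
Only numpy, scipy, OpenCV 4.12 (cv2) and the standard library are available. Lean on these libraries where they do the work, as an engineer would, in place of code of your own. Each camera call takes 0.05 s, during which the arm holds its last target. There are 200 camera calls.

TASK

Stand the small round white cake dummy upright in the middle of the bed of the workholding clamp, between the steel fence and the red pad, setting it down gently. Then turn the clamp's black feed knob clockwise - the knob travels along with its blue carriage as it turns - until the red sprung pad presses the dummy snugly against the fence, with a light press of about 7 newtons (it is foam and must not be dented), and let go so that it stays clamped. Move the carriage only by its knob, and leave the jar, the piping nozzle and the cake spatula alone.

Things in the scene. Friction and masses are not known exactly. Their poses are not given: they have to be found in the camera images.
- clamp: Fixed bench clamp: aluminium base plate 120 (x) by 250 mm (y), its top (the bed) 20 mm above the worktop, bed marked by a white strip. Origin on the worktop, mid-width; plate spans x -60..60, y -110..140 mm; z up. Steel fence at its -y end; blue carriage with black knob and red pad at its +y end, sliding along -y to the fence.
- set_spot (a point): On the bed (20 mm up), mid-width, 35 mm from the fence: a good spot for the dummy's foot centre, clear of fence (5 mm) and pad (11 mm or more). The gap between fence and pad is 76 to 94 mm at the start. Clamp axes. When clamped the dummy's centre is 30 mm from the fence face, within 14 mm of mid-width.
- fence_face (a point): Middle of the fence's inner face (25 mm above the bed), clamp axes: the face looks to +y. The fence is 90 mm wide, 16 mm thick and 50 mm tall above the bed (top 70 mm above the worktop).
- dummy_center (a point): Centre (35 mm above its foot) of the loose cake dummy: upright hard-foam cylinder 60 mm in diameter, 70 mm tall, white and ridged, pink dot on top, 0.2 to 0.42 kg. Starts on the worktop near jar and nozzle, in any of three places. Grip it from above with the fingers closing along the clamp's x, so that they stay clear of fence and pad.
- carriage_top (a point): Middle of the top (55 mm above the worktop) of the blue carriage, 80 (x) by 64 mm (y), clamp axes, under the knob. Ahead of it (-y) a steel rod holds the red pad: 44 mm wide, 31 to 53 mm above the worktop. The pad face is 70 mm ahead of the knob's axis, give or take a rod setting of 6 mm that differs each time and must be felt or seen.
- knob_grip (a point): Gripping point of the feed knob, on its vertical axis, 81 mm above the worktop. Black fluted round knob 36 mm in diameter, 36 mm tall (60 to 96 mm above the worktop). Turning it clockwise from above moves it, with the carriage, along the clamp's -y by 14 mm per rad. In motion it needs about 0.21 N m, and 0.014 more per newton of pad force; stopped, friction blurs that, so compare equal small steps.
- knob (a joint): Knob angle, rad, growing clockwise from above; 0 to 0.43 at the start; clamps after 1.2 to 2.6 rad more (let go, turn back and re-grip as needed: it stays where it is left). The pad is sprung, 4 N per mm: with the dummy on the fence the press grows by some 56 N per rad (1 to 4 N just to slide the dummy). Right: 3 to 12 N; dents above 16 N.
- jar: Bystander: yellow jar of sprinkles with a green lid, 56 mm in diameter, 75 mm tall. Origin at the centre of its underside.
- nozzle: Bystander: steel piping nozzle, a cone 48 mm wide at the foot and 55 mm tall, standing point up. Origin at the centre of its underside.
- palette: Bystander: flat steel cake spatula with a blue handle, 240 mm long, lying flat beyond the clamp. Origin at its underside, its length along its x.
Things that resemble listed ones, but are neither listed nor needed, are in the scene too. Leave any brown, orange or purple look-alike of the part that bears dummy_center alone.

How it is judged:
On the way, in this order (a step that is already met when the one before it is completed fails the run):
1. the dummy stands upright on the clamp's bed, in the middle, let go (angle between dummy_center's own z axis and vertical below 0.1 rad and z of dummy_center in the frame of clamp between 0.05 and 0.059 m and x of dummy_center in the frame of clamp between -0.014 and 0.014 m and contact force between the fingers and dummy below 0.3 N and y of dummy_center in the frame of clamp between -0.06 and -0.03 m), for 0.2 s.
2. turned by the knob, the pad presses the dummy against the fence (angle between dummy_center's own z axis and vertical below 0.1 rad and z of dummy_center in the frame of clamp between 0.05 and 0.059 m and x of dummy_center in the frame of clamp between -0.014 and 0.014 m and contact force between fence and dummy above 3 N and contact force between pad and dummy below 12 N and contact force between the fingers and dummy below 0.3 N), for 0.2 s.
At the end, for the whole second after the job is handed in: The dummy stands upright (within 0.1 rad) on the bed, its centre within 14 mm of the middle of the bed's width, its side on the fence (centre within 4 mm of 30 mm from it), held by the pad with 3 to 12 N on pad and fence, knob and dummy at rest, everything let go (angle between dummy_center's own z axis and vertical below 0.1 rad and z of dummy_center in the frame of clamp between 0.05 and 0.059 m and x of dummy_center in the frame of clamp between -0.014 and 0.014 m and contact force between fence and dummy between 3 and 12 N and contact force between pad and dummy between 3 and 12 N and y of dummy_center in the frame of clamp between -0.059 and -0.051 m and linear speed of dummy below 0.01 m/s and velocity of joint knob between -0.05 and 0.05 rad/s); the robot touches nothing.
It fails at once if the pad presses the dummy with more than 16 N (dented) (contact force between pad and dummy above 16 N).
It fails at once if the dummy is dropped from more than about 12 mm (falls freely faster than 0.5 m/s) (contact force between the fingers and dummy below 0.1 N and linear speed of dummy above 0.5 m/s).
It fails at once if the dummy is rammed down onto the clamp (over 150 N) (contact force between dummy and clamp_bed above 150 N).
It fails at once if the carriage, the pad or its rod is pushed directly (over 5 N) instead of by the knob (contact force between the fingers and carriage_block above 5 N or contact force between the fingers and padarm above 5 N).
It fails at once if the jar, nozzle or cake spatula is displaced by more than 20 mm or tipped (distance of any of jar, nozzle, palette from where it was at the start of the episode above 0.02 m or angle between any of jar, nozzle's own z axis and vertical above 0.3 rad).
It also fails if it takes over 72 s, if anything falls off the work surface, if the arm or the gripper's body presses on something with over 40 N, if the wrist force passes 120 N, or if a joint passes its speed limit or range.

## Working session

There is one attempt and no reset: what is moved stays moved. The work goes in short steps, Python scripts to look and compute and a shell command to move; the robot and the scene stay as the last step left them, time stands still between calls to the robot, and variables do not carry over. Pictures are saved under pics/ and viewed, at most 10 in all, crops included, and the job is handed in when it is done.

```bash
ls; mkdir -p pics; python3 - <<'E'
from plant import r,capture
import cv2,pickle
for n in("top","side"):
    c=capture(n); cv2.imwrite(f"pics/{n}0.png",cv2.resize(c["image"][:,:,::-1],(800,600),interpolation=cv2.INTER_CUBIC)); pickle.dump(c,open(n+"0.pkl","wb"))
    print(n,c["camera_matrix"],c["R"],c["t"])
s=r.state();print({k:s[k] for k in("time","tool_pos","orientation","wrist_force","gripper_width")})
E
```

```text
pics
top [[364.64841749   0.         251.61662565]
 [  0.         364.64841749 192.31965024]
 [  0.           0.           1.        ]] [[-9.71463402e-03 -9.99950912e-01 -1.94937995e-03]
 [-9.84367578e-01  9.90605062e-03 -1.75847494e-01]
 [ 1.75858173e-01  2.10612370e-04 -9.84415491e-01]] [-0.07559022  0.62055094  0.74979263]
side [[356.23691475   0.         256.35121053]
 [  0.         356.23691475 191.11756203]
 [  0.           0.           1.        ]] [[-0.89748038 -0.44097498  0.00836922]
 [-0.33740213  0.67421874 -0.65695426]
 [ 0.2840577  -0.59242735 -0.75388398]] [0.51814188 0.30554717 0.53386507]
{'time': 0.1, 'tool_pos': array([ 0.27491391, -0.56061484,  0.19190406]), 'orientation': array([-3.13984810e+00, -2.52868289e-04,  4.55753987e-01]), 'wrist_force': array([-0.19100062,  0.85823116, -0.46889352]), 'gripper_width': 0.08558686882802881}
```

View pics/top0.png

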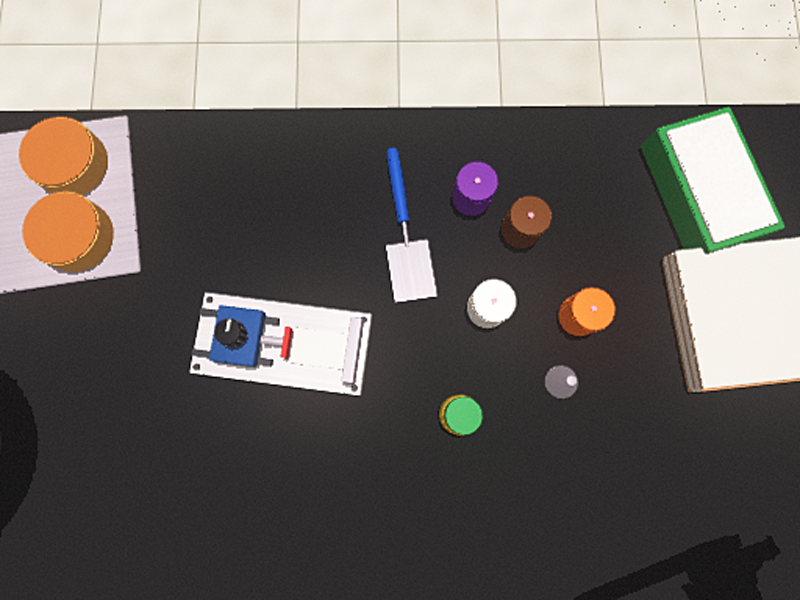

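View pics/side0.png

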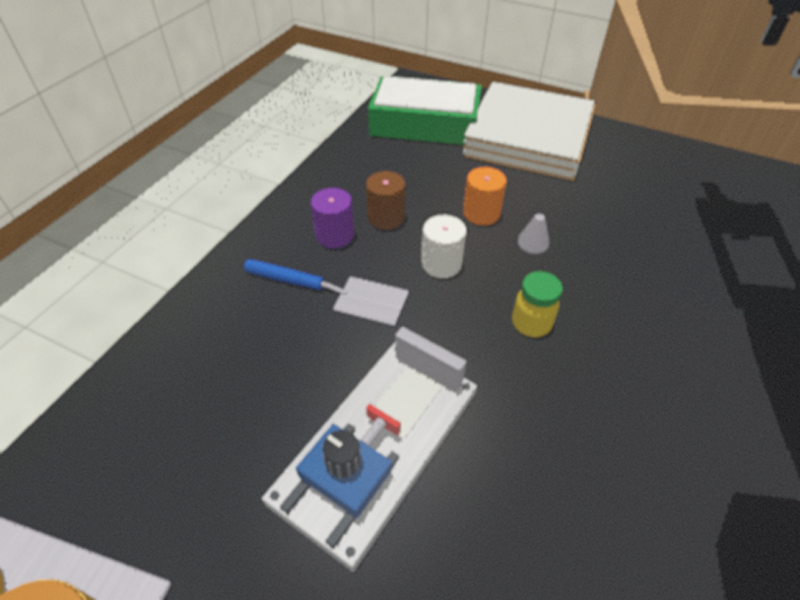

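The top view shows the plate corners at about (205,293), (371,314), (359,395) and (191,373), the knob at (232,331), the white dummy's dot at (493,301), the jar at (462,415) and the nozzle at (562,381). In the side view the dot is at (445,229) and the fence stands at the far end of the clamp.

```bash
cat > h.py <<'E'
import numpy as np,pickle
def ray(c,uv,k=1.5625):
    u=np.array(uv)/k; d=np.linalg.inv(c["camera_matrix"])@[u[0],u[1],1]
    return -c["R"].T@c["t"], c["R"].T@d
def onz(c,uv,z,k=1.5625):
    o,d=ray(c,uv,k); return o+d*(z-o[2])/d[2]
E
python3 - <<'E'
from h import *
T=pickle.load(open("top0.pkl","rb"));S=pickle.load(open("side0.pkl","rb"))
np.set_printoptions(precision=4,suppress=True)
P=[onz(T,p,.02) for p in((205,293),(371,314),(359,395),(191,373))]
print("top corners",*P)
Q=[onz(S,p,.02) for p in((264,498),(476,387),(353,565))]; print("side corners",*Q)
ya=(P[0]+P[3]-P[1]-P[2]);ya/=np.linalg.norm(ya);yaw=np.arctan2(-ya[0],ya[1])
xa=np.array([np.cos(yaw),np.sin(yaw),0]);ya=np.array([-xa[1],xa[0],0])
org=sum(P)/4-ya*.015;org[2]=0
print("yaw",yaw,"org",org,"size",np.linalg.norm(P[0]-P[1]),np.linalg.norm(P[0]-P[3]))
print("fence in edge", [((onz(T,p,.07)-org)@xa,(onz(T,p,.07)-org)@ya) for p in((357,318),(344,385))])
print("set",org+ya*(-.05)) 
for n,t,s,z in(("dot",(493,301),(445,229),.07),("knobtop",(232,331),(341,441),.096),("orange",(593,309),(487,178),.07)):
    print(n,onz(T,t,z),onz(S,s,z))
k=onz(T,(232,331),.096)-org;print("knob clamp",k@xa,k@ya)
print("jar",onz(T,(464,415),.075),"noz",onz(T,(571,380),.055))
E
```

```text
top corners [0.6401 0.1964 0.02  ] [ 0.6062 -0.049   0.02  ] [ 0.489  -0.0315  0.02  ] [0.5227 0.211  0.02  ]
side corners [0.6403 0.197  0.02  ] [ 0.49   -0.0294  0.02  ] [0.5244 0.2131 0.02  ]
yaw -0.1375986212384846 org [0.5624 0.0669 0.    ] size 0.24776614500088415 0.11828393653471461
fence in edge [(np.float64(0.04387386737975054), np.float64(-0.09341828923367815)), (np.float64(-0.048859179383666324), np.float64(-0.08867465418355189))]
set [0.5556 0.0174 0.    ]
dot [ 0.615 -0.22   0.07 ] [ 0.6171 -0.2224  0.07  ]
knobtop [0.5735 0.1325 0.096 ] [0.5765 0.1356 0.096 ]
orange [ 0.6024 -0.3576  0.07  ] [ 0.6052 -0.3607  0.07  ]
knob clamp 0.0019224410934519933 0.06654138906101506
jar [ 0.4607 -0.1743  0.075 ] noz [ 0.5061 -0.3255  0.055 ]
```

```bash
python3 -m jog '[{"x":3.4,"y":3.4,"az":0.1},{"x":3.4,"y":3.4,"az":0.1},{"x":3.4,"y":3.4,"az":0.1},{"x":3.4,"y":3.4,"az":0.1},{"x":3.4,"y":3.4,"az":0.1}]' 40; python3 -m jog '[{"x":3.4,"y":3.4,"az":0.1},{"x":3.4,"y":3.4,"az":0.1},{"x":3.4,"y":3.4,"az":0.1},{"x":3.4,"y":3.4,"az":0.1},{"x":3.4,"y":3.4,"az":0.077}]'
```

```text
schema error: expected keys x, y, z, ax, ay, az, hand
schema error: expected keys x, y, z, ax, ay, az, hand
```

```bash
python3 -m jog '[{"x":2.6,"y":2.6,"z":0,"ax":0,"ay":0,"az":0.1,"hand":1},{"x":2.6,"y":2.6,"z":0,"ax":0,"ay":0,"az":0.1,"hand":1},{"x":2.6,"y":2.6,"z":0,"ax":0,"ay":0,"az":0.1,"hand":1},{"x":2.6,"y":2.6,"z":0,"ax":0,"ay":0,"az":0.1,"hand":1},{"x":2.6,"y":2.6,"z":0,"ax":0,"ay":0,"az":0.1,"hand":1}]' 40; python3 -m jog '[{"x":2.6,"y":2.6,"z":0,"ax":0,"ay":0,"az":0.1,"hand":1},{"x":2.6,"y":2.6,"z":0,"ax":0,"ay":0,"az":0.1,"hand":1},{"x":2.6,"y":2.6,"z":0,"ax":0,"ay":0,"az":0.1,"hand":1},{"x":2.6,"y":2.6,"z":0,"ax":0,"ay":0,"az":0.1,"hand":1},{"x":2.6,"y":2.6,"z":0,"ax":0,"ay":0,"az":0.077,"hand":1}]'
```

```text
time: 0.52
tool_pos: [0.4058, -0.4296, 0.1924]
orientation: [-3.141, -0.0, 0.96]
wrist_force: [-0.1, 0.3, -0.9]
gripper_width: 0.0855
grip_force: 0.0
time: 0.93
tool_pos: [0.5359, -0.2995, 0.1924]
orientation: [-3.141, -0.0, 1.438]
wrist_force: [-0.3, -1.6, -0.4]
gripper_width: 0.0855
grip_force: 0.0
```

```bash
python3 -m jog '[{"x":2.7,"y":2.6,"z":0,"ax":0,"ay":0,"az":0,"hand":1},{"x":2.7,"y":2.6,"z":0,"ax":0,"ay":0,"az":0,"hand":1},{"x":2.6,"y":2.6,"z":0,"ax":0,"ay":0,"az":0,"hand":1},{"x":0,"y":0,"z":-3.5,"ax":0,"ay":0,"az":0,"hand":1},{"x":0,"y":0,"z":-3.5,"ax":0,"ay":0,"az":0,"hand":1}]'; python3 -m jog '[{"x":0,"y":0,"z":-2.2,"ax":0,"ay":0,"az":0,"hand":1},{"x":0,"y":0,"z":0,"ax":0,"ay":0,"az":0,"hand":1}]'; python3 - <<'E'
from plant import r,capture
import cv2,numpy as np
a=[capture(n)["image"][:,:,::-1] for n in("top","side")]
a=[a[0][120:300,220:420],a[1][60:240,220:420]]
cv2.imwrite("pics/a1.png",cv2.resize(np.hstack(a),(800,360)))
E
```

```text
time: 1.35
tool_pos: [0.6187, -0.2218, 0.1247]
orientation: [3.136, 0.002, 1.437]
wrist_force: [-0.3, -1.1, -0.9]
gripper_width: 0.0852
grip_force: 0.0
time: 1.52
tool_pos: [0.6107, -0.2204, 0.0933]
orientation: [-3.13, -0.004, 1.434]
wrist_force: [-0.7, 1.1, -1.6]
gripper_width: 0.0854
grip_force: 0.0
```

View pics/a1.png

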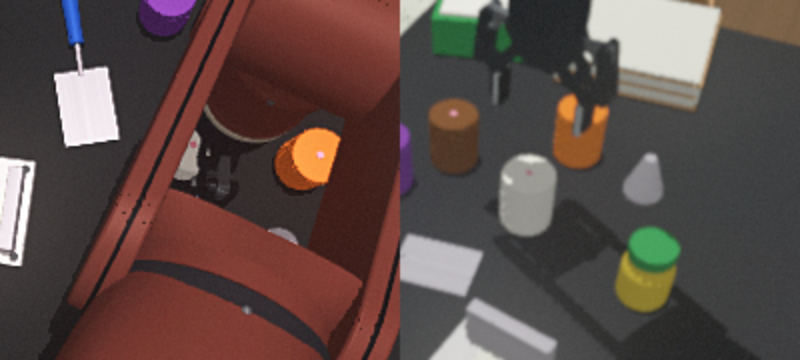

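The arm hides most of the dummy from the top. In the side view the dummy's dot is near (528,170) in the crop and the fingers are at about (497,95) and (583,125). I'll check this by projecting the points.

```bash
cat >> h.py <<'E'
def proj(c,X):
    p=c["camera_matrix"]@(c["R"]@np.array(X)+c["t"]); return p[:2]/p[2]
E
python3 - <<'E'
from h import *
from plant import r
import pickle
S=pickle.load(open("side0.pkl","rb"))
s=r.state();p=s["tool_pos"];print(p,s["orientation"],s["q"],s["time"])
def crop(X): return (proj(S,X)-[220,60])*2
print("tcp",crop(p)); a=s["orientation"][2]
for k in(.048,-.048):
    for dz in (0,.013):
        print(k,dz,crop(p+[np.sin(a)*k,-np.cos(a)*k,dz]))
print("dot",crop([.616,-.221,.07]))
E
```

```text
[ 0.61426202 -0.22274398  0.09990334] [-3.13893352e+00 -8.87885168e-04  1.43282672e+00] [-4.68445954e-01  3.64927828e-01  1.52858366e+00 -2.42667957e-05
  1.25088453e+00 -3.30469862e-01] 1.6167
tcp [134.09143996 152.78703681]
0.048 0 [ 96.52027177 136.56275631]
0.048 0.013 [ 96.92273023 127.09295923]
-0.048 0 [173.41317867 169.76726259]
-0.048 0.013 [174.85606723 160.29145535]
dot [130.04013438 174.16558613]
```

```bash
python3 - <<'E'
from plant import r,capture
from h import *
import cv2
o=[]
s=r.state();p=s["tool_pos"];a=s["orientation"][2]
for n,(y,x) in(("top",(140,250)),("side",(60,220))):
    c=capture(n);I=cv2.resize(c["image"][y:y+120,x:x+120,::-1].copy(),(400,400),interpolation=cv2.INTER_CUBIC)
    I=np.clip(I.astype(float)*1.6,0,255).astype(np.uint8)
    for k in(.0425,-.0425,0):
        u=(proj(c,p+[np.sin(a)*k,-np.cos(a)*k,0])-[x,y])*400/120
        cv2.circle(I,tuple(int(v) for v in u),3,(255,255,0),1)
    o.append(I)
cv2.imwrite("pics/a2.png",np.hstack(o))
E
```

```text
(no output)
```

View pics/a2.png

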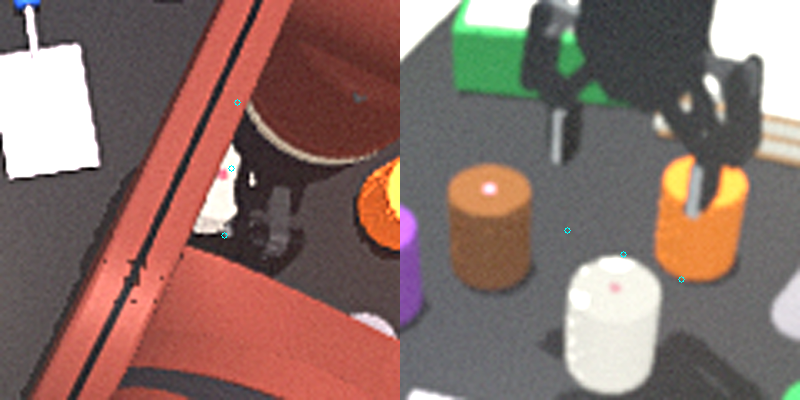

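```bash
python3 - <<'E'
from h import *
from plant import r
np.set_printoptions(precision=4,suppress=True)
T=pickle.load(open("top0.pkl","rb"));S=pickle.load(open("side0.pkl","rb"))
s=r.state();print(s["tool_pos"])
ps=np.array([307.6,123.9])
for z in(.06,.1,.113,.13,.15,.17): 
    X=onz(S,ps,z,1);X2=onz(S,(220+157*.3,60+160*.3),z,1); print(z,X,X2,(X+X2)/2,np.linalg.norm(X-X2),(proj(T,X)-[250,140])/.3,(proj(T,X2)-[250,140])/.3)
E
```

```text
[ 0.6164 -0.2241  0.1033]
0.06 [ 0.6038 -0.3324  0.06  ] [ 0.7178 -0.3461  0.06  ] [ 0.6608 -0.3393  0.06  ] 0.11477885565815094 [387.9857 193.1836] [397.3803  25.6102]
0.1 [ 0.5899 -0.2826  0.1   ] [ 0.6954 -0.2953  0.1   ] [ 0.6427 -0.2889  0.1   ] 0.10625883233600923 [329.0648 205.7349] [339.6618  41.6162]
0.113 [ 0.5854 -0.2664  0.113 ] [ 0.6882 -0.2788  0.113 ] [ 0.6368 -0.2726  0.113 ] 0.10348982475631327 [308.4847 210.1189] [319.4862  47.2111]
0.13 [ 0.5795 -0.2452  0.13  ] [ 0.6786 -0.2572  0.13  ] [ 0.6291 -0.2512  0.13  ] 0.09986881484440317 [280.406  216.1002] [291.9468  54.8481]
0.15 [ 0.5725 -0.2203  0.15  ] [ 0.6675 -0.2317  0.15  ] [ 0.62  -0.226  0.15 ] 0.09560880318333234 [245.5543 223.5243] [257.7438  64.333 ]
0.17 [ 0.5656 -0.1954  0.17  ] [ 0.6563 -0.2063  0.17  ] [ 0.6109 -0.2009  0.17  ] 0.0913487915222616 [208.5655 231.4036] [221.4185  74.4064]
```

The height that makes the two views agree gives a fingertip midpoint of (0.620,-0.226), close to the dummy. The tips look higher than the reported TCP, so I'll go down partway and look again.

```bash
python3 -m jog '[{"x":0,"y":0,"z":-2,"ax":0,"ay":0,"az":0,"hand":1},{"x":0,"y":0,"z":-2,"ax":0,"ay":0,"az":0,"hand":1},{"x":0,"y":0,"z":-1.5,"ax":0,"ay":0,"az":0,"hand":1},{"x":0,"y":0,"z":-0.8,"ax":0,"ay":0,"az":0,"hand":1},{"x":0,"y":0,"z":0,"ax":0,"ay":0,"az":0,"hand":1}]';  python3 - <<'E'
from plant import r,capture
from h import *
import cv2
o=[]
s=r.state();p=s["tool_pos"];a=s["orientation"][2];print(p)
for n,(y,x) in(("top",(140,250)),("side",(60,220))):
    c=capture(n);I=cv2.resize(c["image"][y:y+120,x:x+120,::-1].copy(),(400,400),interpolation=cv2.INTER_CUBIC)
    I=np.clip(I.astype(float)*1.6,0,255).astype(np.uint8)
    for k in(.0425,-.0425,0):
        u=(proj(c,p+[np.sin(a)*k,-np.cos(a)*k,0])-[x,y])*400/120
        cv2.circle(I,tuple(int(v) for v in u),3,(255,255,0),1)
    o.append(I)
cv2.imwrite("pics/a3.png",np.hstack(o))
E
```

```text
time: 2.13
tool_pos: [0.6148, -0.2234, 0.0377]
orientation: [-3.141, -0.0, 1.432]
wrist_force: [-0.8, 0.9, -0.6]
gripper_width: 0.0853
grip_force: 0.0
[ 0.61484338 -0.22335347  0.03773732]
```

View pics/a3.png

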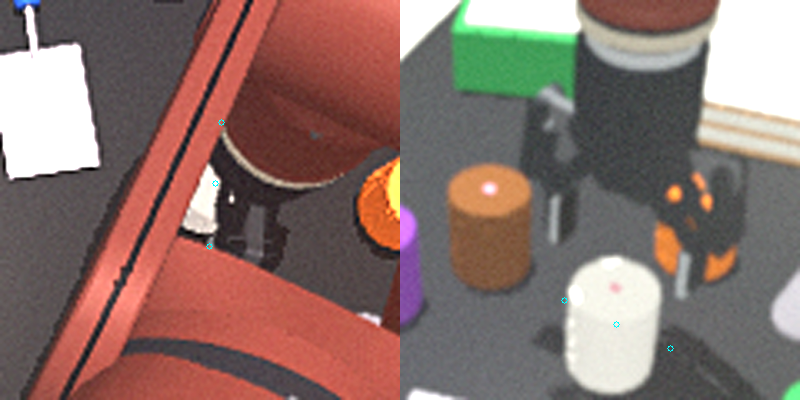

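```bash
python3 - <<'E'
from h import *
from plant import r
T=pickle.load(open("top0.pkl","rb"));S=pickle.load(open("side0.pkl","rb"))
p=r.state()["tool_pos"]
for dy in (0,-.03,-.05):
  for h in(0,.04,.08,.12,.16,.2):
    X=p+[0,dy,h];print(dy,h,(proj(T,X)-[250,140])/.3,(proj(S,X)-[220,60])/.3+[400,0])
E
```

```text
0 0 [216.49321008 181.58815757] [615.16126407 320.90518483]
0 0.04 [227.03381168 170.98499408] [619.29700188 276.49140596]
0 0.08 [238.69579026 159.2537979 ] [623.76474222 228.51224476]
0 0.12 [251.66814838 146.20444463] [628.60613483 176.5204237 ]
0 0.16 [266.18489091 131.60154054] [633.87010009 119.99058558]
0 0.2 [282.53926668 115.15009625] [639.61448798  58.30147836]
-0.03 0 [261.01608661 181.14716165] [632.08816368 294.43477702]
-0.03 0.04 [273.80549123 170.52163884] [636.77060381 250.00990409]
-0.03 0.08 [287.95552656 158.76569496] [641.82024706 202.10117405]
-0.03 0.12 [303.69552229 145.68880135] [647.28205109 150.28204906]
-0.03 0.16 [321.30941294 131.05506332] [653.20862484  94.0533992 ]
-0.03 0.2 [341.15301869 114.5688631 ] [659.66192863  32.82737324]
-0.05 0 [290.69838594 180.85316059] [642.97540546 277.40922973]
-0.05 0.04 [304.98703211 170.21273118] [647.99422906 233.0003342 ]
-0.05 0.08 [320.79581794 158.44028837] [653.40066368 185.16167527]
-0.05 0.12 [338.38095937 145.345034  ] [659.2414166  133.47996511]
-0.05 0.16 [358.05967933 130.69073938] [665.57101347  77.47273538]
-0.05 0.2 [380.22951479 114.18136777] [672.45350564  16.57322972]
```

XY is consistent, because the gripper's body lines up over the dummy. Only the apparent tip height is unclear. I'll go down slightly more, which is safe either way, then close gently and read the width.

```bash
python3 -m jog '[{"x":0,"y":0.2,"z":-1,"ax":0,"ay":0,"az":0,"hand":1},{"x":0,"y":0,"z":-0.3,"ax":0,"ay":0,"az":0,"hand":1},{"x":0,"y":0,"z":0,"ax":0,"ay":0,"az":0,"hand":-1},{"x":0,"y":0,"z":0,"ax":0,"ay":0,"az":0,"hand":-1},{"x":0,"y":0,"z":0,"ax":0,"ay":0,"az":0,"hand":-1}]' 25; python3 -m jog '[{"x":0,"y":0,"z":0,"ax":0,"ay":0,"az":0,"hand":-1},{"x":0,"y":0,"z":0,"ax":0,"ay":0,"az":0,"hand":-1},{"x":0,"y":0,"z":0,"ax":0,"ay":0,"az":0,"hand":-1}]' ;  python3 - <<'E'
from plant import r,capture
from h import *
import cv2
o=[]
for n,(y,x) in(("top",(140,250)),("side",(60,220))):
    c=capture(n);I=cv2.resize(c["image"][y:y+120,x:x+120,::-1].copy(),(400,400),interpolation=cv2.INTER_CUBIC)
    o.append(np.clip(I.astype(float)*1.6,0,255).astype(np.uint8))
cv2.imwrite("pics/a4.png",np.hstack(o))
E
```

```text
time: 2.65
tool_pos: [0.6158, -0.2215, 0.0257]
orientation: [3.14, 0.0, 1.433]
wrist_force: [-0.4, -0.2, 1.2]
gripper_width: 0.0578
grip_force: 26.6
time: 2.9
tool_pos: [0.6157, -0.2214, 0.0256]
orientation: [3.14, 0.0, 1.433]
wrist_force: [2.0, -0.4, 3.3]
gripper_width: 0.0575
grip_force: 26.5
```

View pics/a4.png

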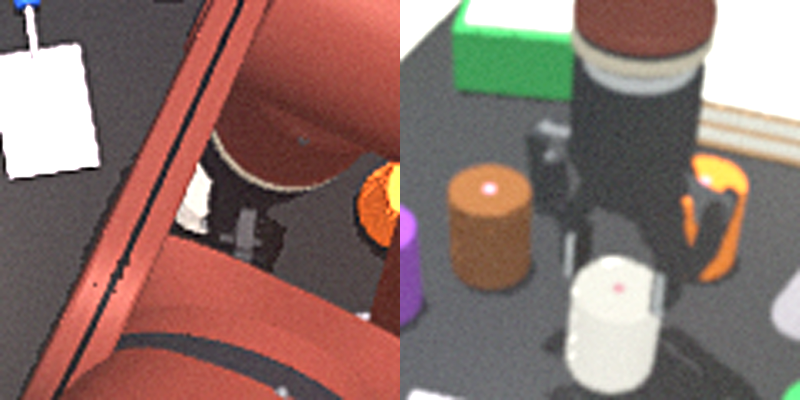

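The grip holds at 57.5 mm, with the pads near the upper part of the dummy. I'll re-grip a little lower and 5 mm toward +y to test the centring.

```bash
python3 -m jog '[{"x":0,"y":0,"z":0,"ax":0,"ay":0,"az":0,"hand":1},{"x":0,"y":0,"z":0,"ax":0,"ay":0,"az":0,"hand":1},{"x":0,"y":0,"z":0,"ax":0,"ay":0,"az":0,"hand":1},{"x":0,"y":0.5,"z":-0.5,"ax":0,"ay":0,"az":0,"hand":1},{"x":0,"y":0,"z":-0.4,"ax":0,"ay":0,"az":0,"hand":1}]' 25; python3 -m jog '[{"x":0,"y":0,"z":0,"ax":0,"ay":0,"az":0,"hand":-1},{"x":0,"y":0,"z":0,"ax":0,"ay":0,"az":0,"hand":-1},{"x":0,"y":0,"z":0,"ax":0,"ay":0,"az":0,"hand":-1},{"x":0,"y":0,"z":0,"ax":0,"ay":0,"az":0,"hand":-1},{"x":0,"y":0,"z":0,"ax":0,"ay":0,"az":0,"hand":-1}]'
```

```text
time: 3.42
tool_pos: [0.6148, -0.2153, 0.0152]
orientation: [-3.141, -0.001, 1.433]
wrist_force: [-0.6, 0.7, -1.1]
gripper_width: 0.0854
grip_force: 0.0
time: 3.83
tool_pos: [0.6153, -0.2163, 0.016]
orientation: [3.141, 0.0, 1.433]
wrist_force: [0.9, -0.7, -1.6]
gripper_width: 0.0588
grip_force: 27.4
```

Moving to +y widened the grip, so the pads were off-centre and probably sit at smaller y than the TCP suggests. I'll go 10 mm further.

```bash
python3 -m jog '[{"x":0,"y":0,"z":0,"ax":0,"ay":0,"az":0,"hand":1},{"x":0,"y":0,"z":0,"ax":0,"ay":0,"az":0,"hand":1},{"x":0,"y":0,"z":0,"ax":0,"ay":0,"az":0,"hand":1},{"x":0,"y":1,"z":0,"ax":0,"ay":0,"az":0,"hand":1},{"x":0,"y":0,"z":0,"ax":0,"ay":0,"az":0,"hand":1}]' 25; python3 -m jog '[{"x":0,"y":0,"z":0,"ax":0,"ay":0,"az":0,"hand":-1},{"x":0,"y":0,"z":0,"ax":0,"ay":0,"az":0,"hand":-1},{"x":0,"y":0,"z":0,"ax":0,"ay":0,"az":0,"hand":-1},{"x":0,"y":0,"z":0,"ax":0,"ay":0,"az":0,"hand":-1},{"x":0,"y":0,"z":0,"ax":0,"ay":0,"az":0,"hand":-1}]';  python3 - <<'E'
from plant import r,capture
from h import *
import cv2
o=[]
for n,(y,x) in(("top",(140,250)),("side",(60,220))):
    c=capture(n);I=cv2.resize(c["image"][y:y+120,x:x+120,::-1].copy(),(400,400),interpolation=cv2.INTER_CUBIC)
    o.append(np.clip(I.astype(float)*2.2,0,255).astype(np.uint8))
cv2.imwrite("pics/a5.png",np.hstack(o))
E
```

```text
time: 4.25
tool_pos: [0.6149, -0.2045, 0.0158]
orientation: [-3.141, -0.001, 1.433]
wrist_force: [-1.5, 1.3, -0.2]
gripper_width: 0.085
grip_force: 0.0
time: 4.67
tool_pos: [0.6155, -0.2063, 0.0165]
orientation: [3.141, 0.0, 1.433]
wrist_force: [0.3, 0.8, 3.3]
gripper_width: 0.0568
grip_force: 25.9
```

View pics/a5.png

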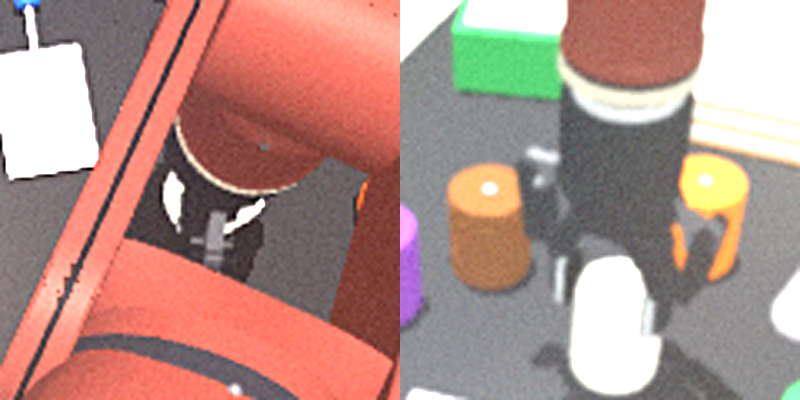

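The dummy hasn't moved: its edges in the top crop are at columns 162–265, which puts it at y≈-0.219. The pads are now about 12 mm too far to +y, so the original estimate was right. I'll go back, grip and lift slightly.

```bash
python3 -m jog '[{"x":0,"y":0,"z":0,"ax":0,"ay":0,"az":0,"hand":1},{"x":0,"y":0,"z":0,"ax":0,"ay":0,"az":0,"hand":1},{"x":0,"y":0,"z":0,"ax":0,"ay":0,"az":0,"hand":1},{"x":0,"y":-1.2,"z":0.2,"ax":0,"ay":0,"az":0,"hand":1},{"x":0,"y":0,"z":0,"ax":0,"ay":0,"az":0,"hand":1}]' 35; python3 -m jog '[{"x":0,"y":0,"z":0,"ax":0,"ay":0,"az":0,"hand":-1},{"x":0,"y":0,"z":0,"ax":0,"ay":0,"az":0,"hand":-1},{"x":0,"y":0,"z":0,"ax":0,"ay":0,"az":0,"hand":-1},{"x":0,"y":0,"z":0,"ax":0,"ay":0,"az":0,"hand":-1},{"x":0,"y":0,"z":0,"ax":0,"ay":0,"az":0,"hand":-1}]'; python3 -m jog '[{"x":0,"y":0,"z":0.2,"ax":0,"ay":0,"az":0,"hand":-1},{"x":0,"y":0,"z":0.3,"ax":0,"ay":0,"az":0,"hand":-1},{"x":0,"y":0,"z":0.3,"ax":0,"ay":0,"az":0,"hand":-1},{"x":0,"y":0,"z":0,"ax":0,"ay":0,"az":0,"hand":-1},{"x":0,"y":0,"z":0,"ax":0,"ay":0,"az":0,"hand":-1}]'
```

```text
time: 5.18
tool_pos: [0.6152, -0.2203, 0.0182]
orientation: [3.141, 0.001, 1.432]
wrist_force: [0.2, 0.1, 0.7]
gripper_width: 0.0852
grip_force: 0.0
time: 5.6
tool_pos: [0.6154, -0.2184, 0.0183]
orientation: [3.141, 0.001, 1.433]
wrist_force: [-1.0, -0.3, 2.0]
gripper_width: 0.058
grip_force: 37.7
time: 6.02
tool_pos: [0.6152, -0.2181, 0.026]
orientation: [3.141, 0.0, 1.433]
wrist_force: [0.6, -0.5, -2.5]
gripper_width: 0.058
grip_force: 38.0
```

```bash
python3 -m jog '[{"x":0,"y":0,"z":2,"ax":0,"ay":0,"az":0,"hand":-1},{"x":0,"y":0,"z":2.5,"ax":0,"ay":0,"az":0,"hand":-1},{"x":0,"y":0,"z":2.5,"ax":0,"ay":0,"az":0,"hand":-1},{"x":0,"y":0,"z":2,"ax":0,"ay":0,"az":0,"hand":-1},{"x":-0.5,"y":2,"z":1,"ax":0,"ay":0,"az":0,"hand":-1}]'; python3 -m jog '[{"x":-0.7,"y":2.8,"z":0,"ax":0,"ay":0,"az":0,"hand":-1},{"x":-0.7,"y":2.8,"z":0,"ax":0,"ay":0,"az":0,"hand":-1},{"x":-0.7,"y":2.8,"z":0,"ax":0,"ay":0,"az":0,"hand":-1},{"x":-0.7,"y":2.8,"z":0,"ax":0,"ay":0,"az":0,"hand":-1},{"x":-0.7,"y":2.8,"z":0,"ax":0,"ay":0,"az":0,"hand":-1}]'; python3 -m jog '[{"x":-0.7,"y":2.8,"z":0,"ax":0,"ay":0,"az":0,"hand":-1},{"x":-0.7,"y":2.7,"z":0,"ax":0,"ay":0,"az":0,"hand":-1},{"x":-0.5,"y":2.4,"z":0,"ax":0,"ay":0,"az":0,"hand":-1},{"x":0,"y":0,"z":0,"ax":0,"ay":0,"az":0,"hand":-1},{"x":0,"y":0,"z":0,"ax":0,"ay":0,"az":0,"hand":-1}]'
```

```text
time: 6.43
tool_pos: [0.6122, -0.2019, 0.1297]
orientation: [3.136, 0.003, 1.43]
wrist_force: [0.8, 0.2, -1.7]
gripper_width: 0.0581
grip_force: 38.7
time: 6.85
tool_pos: [0.5744, -0.0569, 0.1257]
orientation: [-3.141, -0.0, 1.433]
wrist_force: [0.9, 0.4, -2.7]
gripper_width: 0.058
grip_force: 38.7
time: 7.27
tool_pos: [0.5557, 0.022, 0.1258]
orientation: [-3.142, 0.0, 1.435]
wrist_force: [-0.7, -0.4, -2.3]
gripper_width: 0.0582
grip_force: 38.7
```

```bash
python3 -m jog '[{"x":0,"y":0,"z":-2,"ax":0,"ay":0,"az":0,"hand":-1},{"x":0,"y":0,"z":-2,"ax":0,"ay":0,"az":0,"hand":-1},{"x":0,"y":0,"z":-2,"ax":0,"ay":0,"az":0,"hand":-1},{"x":0,"y":0,"z":-1.2,"ax":0,"ay":0,"az":0,"hand":-1},{"x":0,"y":0,"z":0,"ax":0,"ay":0,"az":0,"hand":-1}]';  python3 - <<'E'
from plant import r,capture
import cv2,numpy as np
o=[]
for n,(y,x) in(("top",(160,110)),("side",(180,160))):
    c=capture(n);o.append(cv2.resize(c["image"][y:y+150,x:x+150,::-1].copy(),(400,400),interpolation=cv2.INTER_CUBIC))
cv2.imwrite("pics/b1.png",np.clip(np.hstack(o)*1.3,0,255))
E
```

```text
time: 7.68
tool_pos: [0.5535, 0.0201, 0.0505]
orientation: [-3.136, 0.0, 1.432]
wrist_force: [-1.6, 0.2, -1.8]
gripper_width: 0.0581
grip_force: 38.6[ WARN:0@0.478] global loadsave.cpp:1063 imwrite_ Unsupported depth image for selected encoder is fallbacked to CV_8U.
```

View pics/b1.png

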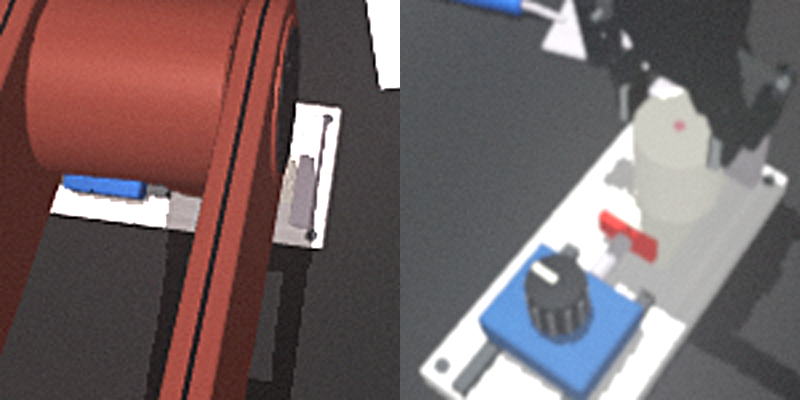

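The dummy hovers between the fence and the pad. Its dot is at side-crop (680,125), i.e. about (265,226.9) in the full image.

```bash
python3 - <<'E'
from h import *
from plant import r
S=pickle.load(open("side0.pkl","rb"));p=r.state()["tool_pos"];print(p)
org=np.array([.5628,.068,0]);xa=np.array([np.cos(.1376),-np.sin(.1376),0]);ya=np.array([-xa[1],xa[0],0])
X=onz(S,(265,226.9),.0905+p[2]-.0383,1)-org;print(X@xa,X@ya, (p-org)@xa,(p-org)@ya)
E
python3 -m jog '[{"x":0,"y":0,"z":-0.5,"ax":0,"ay":0,"az":0,"hand":-1},{"x":0,"y":0,"z":-0.3,"ax":0,"ay":0,"az":0,"hand":-1},{"x":0,"y":0,"z":-0.2,"ax":0,"ay":0,"az":0,"hand":-1},{"x":0,"y":0,"z":0,"ax":0,"ay":0,"az":0,"hand":-1}]'
```

```text
[0.55607911 0.02016493 0.05383794]
-0.001918531407471882 -0.05191314156918087 -9.600470163308778e-05 -0.048304817134105824
time: 8.12
tool_pos: [0.5561, 0.0208, 0.0439]
orientation: [3.142, -0.0, 1.433]
wrist_force: [-0.3, 0.3, -2.5]
gripper_width: 0.0583
grip_force: 38.6
```

```bash
python3 -m jog '[{"x":0,"y":0,"z":-0.2,"ax":0,"ay":0,"az":0,"hand":-1},{"x":0,"y":0,"z":-0.2,"ax":0,"ay":0,"az":0,"hand":-1},{"x":0,"y":0,"z":0,"ax":0,"ay":0,"az":0,"hand":-1}]';python3 -m jog '[{"x":0,"y":0,"z":-0.15,"ax":0,"ay":0,"az":0,"hand":-1},{"x":0,"y":0,"z":0,"ax":0,"ay":0,"az":0,"hand":-1}]'
```

```text
time: 8.37
tool_pos: [0.5559, 0.0209, 0.0396]
orientation: [-3.141, 0.0, 1.433]
wrist_force: [0.0, -0.3, -2.4]
gripper_width: 0.0581
grip_force: 38.6
time: 8.53
tool_pos: [0.5562, 0.0208, 0.0383]
orientation: [3.141, 0.0, 1.433]
wrist_force: [-0.2, 0.1, -1.9]
gripper_width: 0.0582
grip_force: 38.7
```

```bash
python3 -m jog '[{"x":0,"y":0,"z":-0.1,"ax":0,"ay":0,"az":0,"hand":-1},{"x":0,"y":0,"z":0,"ax":0,"ay":0,"az":0,"hand":-1}]'; python3 -m jog '[{"x":0,"y":0,"z":0,"ax":0,"ay":0,"az":0,"hand":1},{"x":0,"y":0,"z":0,"ax":0,"ay":0,"az":0,"hand":1},{"x":0,"y":0,"z":0,"ax":0,"ay":0,"az":0,"hand":1},{"x":0,"y":0,"z":0,"ax":0,"ay":0,"az":0,"hand":1},{"x":0,"y":0,"z":0.5,"ax":0,"ay":0,"az":0,"hand":1}]'
```

```text
time: 8.7
tool_pos: [0.5564, 0.0208, 0.0382]
orientation: [3.141, 0.0, 1.433]
wrist_force: [-1.7, -0.6, 4.5]
gripper_width: 0.0579
grip_force: 39.2
time: 9.12
tool_pos: [0.5552, 0.0209, 0.0415]
orientation: [-3.14, 0.0, 1.433]
wrist_force: [-0.7, -0.8, -0.1]
gripper_width: 0.0851
grip_force: 0.0
```

```bash
python3 -m jog '[{"x":0,"y":0,"z":2,"ax":0,"ay":0,"az":0,"hand":1},{"x":0,"y":0,"z":3,"ax":0,"ay":0,"az":0,"hand":1},{"x":0,"y":0,"z":3.5,"ax":0,"ay":0,"az":0,"hand":1},{"x":0,"y":0,"z":3.5,"ax":0,"ay":0,"az":0.1,"hand":1},{"x":0.4,"y":2.3,"z":1,"ax":0,"ay":0,"az":0.1,"hand":1}]'; python3 -m jog '[{"x":0.4,"y":2.3,"z":0,"ax":0,"ay":0,"az":0.1,"hand":1},{"x":0.4,"y":2.3,"z":0,"ax":0,"ay":0,"az":0.1,"hand":1},{"x":0.4,"y":2.3,"z":0,"ax":0,"ay":0,"az":0.1,"hand":1},{"x":0.4,"y":2.2,"z":0,"ax":0,"ay":0,"az":0.1,"hand":0.6},{"x":0,"y":0,"z":0,"ax":0,"ay":0,"az":0,"hand":0.6}]';  python3 - <<'E'
from plant import r,capture
import cv2,numpy as np
print(r.state()["tool_pos"],r.state()["q"])
o=[]
for n,(y,x) in(("top",(160,110)),("side",(180,160))):
    c=capture(n);o.append(cv2.resize(c["image"][y:y+150,x:x+150,::-1].copy(),(400,400),interpolation=cv2.INTER_CUBIC))
cv2.imwrite("pics/b2.png",np.clip(np.hstack(o)*1.3,0,255).astype(np.uint8))
E
```

```text
time: 9.53
tool_pos: [0.5634, 0.041, 0.1794]
orientation: [3.133, 0.003, 1.634]
wrist_force: [1.1, -0.3, 1.0]
gripper_width: 0.0855
grip_force: 0.0
time: 9.95
tool_pos: [0.5763, 0.1384, 0.1729]
orientation: [3.14, -0.001, 2.04]
wrist_force: [0.6, 0.0, -0.6]
gripper_width: 0.0682
grip_force: 0.0
[0.57633976 0.13840905 0.17286386] [ 0.10162575  0.15754713  1.63664993  0.00172118  1.34645847 -0.36828718]
```

View pics/b2.png

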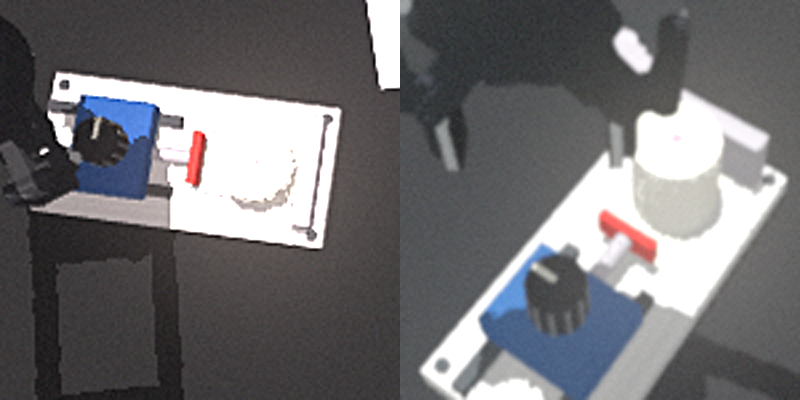

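The dummy stands upright on the bed, at about (678,160) in the side crop. The knob top is at (556,278) in the side crop and (101,137) in the top crop.

```bash
python3 - <<'E'
from h import *
from plant import r
T=pickle.load(open("top0.pkl","rb"));S=pickle.load(open("side0.pkl","rb"));print(r.state()["tool_pos"])
print(onz(T,(110+101*.375,160+137*.375),.096,1),onz(S,(160+156*.375,180+278*.375),.096,1))
org=np.array([.5628,.068,0]);xa=np.array([np.cos(.1376),-np.sin(.1376),0]);ya=np.array([-xa[1],xa[0],0])
X=onz(S,(160+278*.375,180+137*.375),.09,1)-org;print(X@xa,X@ya,"pad",(onz(T,(110+204*.375,160+158*.375),.053,1)-org)@ya)
for y in (.064,.068): print(org+y*ya)
E
```

```text
[0.57597208 0.13532676 0.17251149]
[0.57445149 0.13382529 0.096     ] [0.57451844 0.13831758 0.096     ]
-0.00013587413876379488 -0.05305917178627772 pad -0.006998733255154725
[0.57157864 0.13139508 0.        ]
[0.5721273  0.13535727 0.        ]
```

```bash
python3 -m jog '[{"x":-0.25,"y":0,"z":-2.5,"ax":0,"ay":0,"az":0,"hand":0.6},{"x":0,"y":0,"z":-2.5,"ax":0,"ay":0,"az":0,"hand":0.6},{"x":0,"y":0,"z":-2.5,"ax":0,"ay":0,"az":0,"hand":0.6},{"x":0,"y":0,"z":-1.5,"ax":0,"ay":0,"az":0,"hand":0.6},{"x":0,"y":0,"z":-0.8,"ax":0,"ay":0,"az":0,"hand":0.6}]' 30;python3 -m jog '[{"x":0,"y":0,"z":-0.6,"ax":0,"ay":0,"az":0,"hand":0.6},{"x":0,"y":0,"z":0,"ax":0,"ay":0,"az":0,"hand":0.6}]'; python3 -m jog '[{"x":0,"y":0,"z":0,"ax":0,"ay":0,"az":0,"hand":-1},{"x":0,"y":0,"z":0,"ax":0,"ay":0,"az":0,"hand":-1},{"x":0,"y":0,"z":0,"ax":0,"ay":0,"az":0,"hand":-1},{"x":0,"y":0,"z":0,"ax":0,"ay":0,"az":0,"hand":-1},{"x":0,"y":0,"z":0,"ax":0,"ay":0,"az":0,"hand":-1}]';python3 - <<'E'
from plant import r
s=r.state();print(s["moment"],s["wrist_force"])
E
```

```text
time: 10.47
tool_pos: [0.5716, 0.1333, 0.0716]
orientation: [-3.137, -0.001, 2.03]
wrist_force: [-0.0, -0.2, -0.4]
gripper_width: 0.0682
grip_force: 0.0
time: 10.63
tool_pos: [0.5731, 0.134, 0.0677]
orientation: [-3.14, -0.0, 2.031]
wrist_force: [-0.9, 0.6, -0.0]
gripper_width: 0.0684
grip_force: 0.0
time: 11.05
tool_pos: [0.5741, 0.1349, 0.0691]
orientation: [3.14, 0.0, 2.033]
wrist_force: [0.2, -0.4, -0.5]
gripper_width: 0.0074
grip_force: 0.0
[-0.01445233  0.01071424  0.00375219] [ 0.23888441 -0.38828065 -0.49339859]
```

The fingers closed on nothing. That fits the pictures, where the tips looked about 30 mm above the reported TCP. I'll go 9 mm lower, which is safe even if the TCP reading is right, and try again.

```bash
python3 -m jog '[{"x":0,"y":0,"z":0,"ax":0,"ay":0,"az":0,"hand":0.6},{"x":0,"y":0,"z":0,"ax":0,"ay":0,"az":0,"hand":0.6},{"x":0,"y":0,"z":0,"ax":0,"ay":0,"az":0,"hand":0.6},{"x":0,"y":0,"z":0,"ax":0,"ay":0,"az":0,"hand":0.6},{"x":0,"y":0,"z":-0.5,"ax":0,"ay":0,"az":0,"hand":0.6}]' 30;python3 -m jog '[{"x":0,"y":0,"z":-0.4,"ax":0,"ay":0,"az":0,"hand":0.6},{"x":0,"y":0,"z":0,"ax":0,"ay":0,"az":0,"hand":0.6}]'; python3 -m jog '[{"x":0,"y":0,"z":0,"ax":0,"ay":0,"az":0,"hand":-1},{"x":0,"y":0,"z":0,"ax":0,"ay":0,"az":0,"hand":-1},{"x":0,"y":0,"z":0,"ax":0,"ay":0,"az":0,"hand":-1},{"x":0,"y":0,"z":0,"ax":0,"ay":0,"az":0,"hand":-1},{"x":0,"y":0,"z":0,"ax":0,"ay":0,"az":0,"hand":-1}]';python3 - <<'E'
from plant import r,capture
from h import *
import cv2
s=r.state();print(s["moment"],s["wrist_force"],s["tool_pos"])
o=[]
for n,(y,x) in(("top",(160,110)),("side",(180,160))):
    c=capture(n);I=cv2.resize(c["image"][y:y+150,x:x+150,::-1].copy(),(400,400),interpolation=cv2.INTER_CUBIC)
    I=np.clip(I*1.8,0,255).astype(np.uint8)
    for h in(0,.03,.1): cv2.circle(I,tuple(int(v) for v in (proj(c,s["tool_pos"]+[0,0,h])-[x,y])/.375),3,(255,255,0),1)
    o.append(I)
cv2.imwrite("pics/b3.png",np.hstack(o))
E
```

```text
time: 11.47
tool_pos: [0.5745, 0.1349, 0.0643]
orientation: [3.14, 0.001, 2.033]
wrist_force: [0.1, 0.2, -0.6]
gripper_width: 0.067
grip_force: 0.0
time: 11.63
tool_pos: [0.5726, 0.1347, 0.058]
orientation: [-3.14, -0.001, 2.033]
wrist_force: [-0.4, 0.2, 0.3]
gripper_width: 0.0684
grip_force: 0.0
time: 12.05
tool_pos: [0.5738, 0.1348, 0.0596]
orientation: [3.141, 0.0, 2.033]
wrist_force: [0.4, 0.5, -0.7]
gripper_width: 0.0077
grip_force: 0.0
[-0.02751976 -0.0021749   0.06430904] [ 0.44569793  0.46195686 -0.7030663 ] [0.57375575 0.13483222 0.05959032]
```

Again nothing, so I'll use the last picture here.

View pics/b3.png

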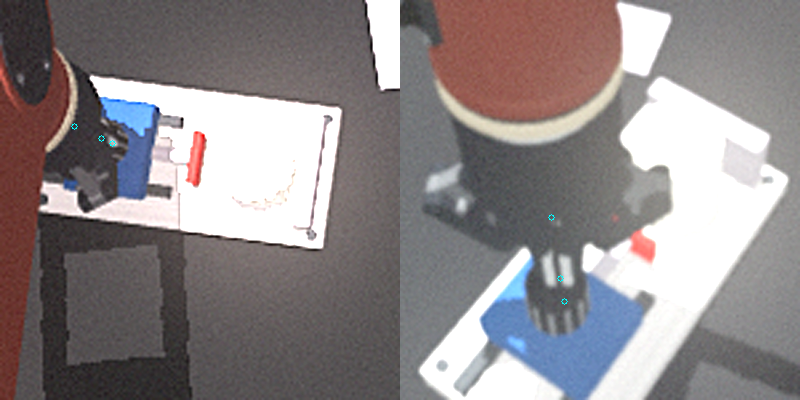

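The shut fingers stand just above the knob top, near side-crop (555,285) and centred in xy. The true tips are therefore about 37 mm above the reported TCP. I'll open, go down about 27 mm and close.

```bash
python3 -m jog '[{"x":0,"y":0,"z":0,"ax":0,"ay":0,"az":0,"hand":0.6},{"x":0,"y":0,"z":0,"ax":0,"ay":0,"az":0,"hand":0.6},{"x":0,"y":0,"z":0,"ax":0,"ay":0,"az":0,"hand":0.6},{"x":0,"y":0,"z":0,"ax":0,"ay":0,"az":0,"hand":0.6},{"x":0,"y":0,"z":-0.5,"ax":0,"ay":0,"az":0,"hand":0.6}]' 30;python3 -m jog '[{"x":0,"y":0,"z":-0.6,"ax":0,"ay":0,"az":0,"hand":0.6},{"x":0,"y":0,"z":-0.6,"ax":0,"ay":0,"az":0,"hand":0.6},{"x":0,"y":0,"z":-0.6,"ax":0,"ay":0,"az":0,"hand":0.6},{"x":0,"y":0,"z":-0.4,"ax":0,"ay":0,"az":0,"hand":0.6},{"x":0,"y":0,"z":0,"ax":0,"ay":0,"az":0,"hand":0.6}]'; python3 -m jog '[{"x":0,"y":0,"z":0,"ax":0,"ay":0,"az":0,"hand":-1},{"x":0,"y":0,"z":0,"ax":0,"ay":0,"az":0,"hand":-1},{"x":0,"y":0,"z":0,"ax":0,"ay":0,"az":0,"hand":-1},{"x":0,"y":0,"z":0,"ax":0,"ay":0,"az":0,"hand":-1},{"x":0,"y":0,"z":0,"ax":0,"ay":0,"az":0,"hand":-1}]';python3 - <<'E'
from plant import r,capture
s=r.state();print(s["moment"],s["wrist_force"],s["tool_pos"])
E
```

```text
time: 12.57
tool_pos: [0.5745, 0.1349, 0.0553]
orientation: [3.14, 0.001, 2.033]
wrist_force: [1.2, -0.4, 0.3]
gripper_width: 0.0603
grip_force: 0.0
time: 12.98
tool_pos: [0.5724, 0.1347, 0.0307]
orientation: [-3.139, -0.001, 2.033]
wrist_force: [-1.0, 0.0, 0.1]
gripper_width: 0.0683
grip_force: 0.0
time: 13.4
tool_pos: [0.5767, 0.136, 0.0338]
orientation: [3.135, 0.001, 2.032]
wrist_force: [8.0, 4.0, -3.3]
gripper_width: 0.0348
grip_force: 33.8
[ 0.60539671 -1.06199015 -0.04612227] [ 7.9803667   4.03743343 -3.30864172] [0.57672715 0.13602811 0.03384463]
```

```bash
cat > m.py <<'E'
from plant import r
import numpy as np
s=r.state();print("Mz %.3f yaw %.3f"%(s["moment"][2],s["orientation"][2]),"F",np.round(s["wrist_force"],1),"M",np.round(s["moment"],2),np.round(s["tool_pos"],4))
E
python3 -m jog '[{"x":0.3,"y":0.15,"z":0,"ax":0,"ay":0,"az":0,"hand":-1},{"x":0,"y":0,"z":0,"ax":0,"ay":0,"az":0,"hand":-1},{"x":0,"y":0,"z":0,"ax":0,"ay":0,"az":0,"hand":-1}]' 40; python3 m.py; python3 -m jog '[{"x":-0.02,"y":-0.14,"z":0,"ax":0,"ay":0,"az":-0.1,"hand":-1},{"x":-0.02,"y":-0.14,"z":0,"ax":0,"ay":0,"az":-0.1,"hand":-1},{"x":-0.02,"y":-0.14,"z":0,"ax":0,"ay":0,"az":-0.1,"hand":-1}]'; python3 m.py
```

```text
time: 13.65
tool_pos: [0.5767, 0.1361, 0.0338]
orientation: [-3.141, 0.001, 2.033]
wrist_force: [-3.2, -0.9, 6.9]
gripper_width: 0.0345
grip_force: 41.3
Mz 0.106 yaw 2.033 F [-3.2 -0.9  6.9] M [-0.32  0.85  0.11] [0.5767 0.1361 0.0338]
time: 13.9
tool_pos: [0.5747, 0.1315, 0.0337]
orientation: [-3.138, 0.001, 1.729]
wrist_force: [-9.9, -2.5, 12.7]
gripper_width: 0.0349
grip_force: 41.9
Mz 0.328 yaw 1.729 F [-9.9 -2.5 12.7] M [-0.42  1.95  0.33] [0.5747 0.1315 0.0337]
```

```bash
python3 -m jog '[{"x":-0.2,"y":-0.05,"z":0.1,"ax":0,"ay":0,"az":0,"hand":-1},{"x":0,"y":0,"z":0,"ax":0,"ay":0,"az":0,"hand":-1}]'; python3 m.py; python3 -m jog '[{"x":-0.02,"y":-0.14,"z":0,"ax":0,"ay":0,"az":-0.1,"hand":-1},{"x":-0.02,"y":-0.14,"z":0,"ax":0,"ay":0,"az":-0.1,"hand":-1},{"x":-0.02,"y":-0.14,"z":0,"ax":0,"ay":0,"az":-0.1,"hand":-1}]'; python3 m.py
```

```text
time: 14.07
tool_pos: [0.5746, 0.1314, 0.0338]
orientation: [3.14, 0.0, 1.734]
wrist_force: [2.2, -1.5, -0.7]
gripper_width: 0.0344
grip_force: 41.9
Mz -0.201 yaw 1.734 F [ 2.2 -1.5 -0.7] M [-0.16 -0.07 -0.2 ] [0.5746 0.1314 0.0338]
time: 14.32
tool_pos: [0.5725, 0.1274, 0.0338]
orientation: [-3.139, 0.001, 1.431]
wrist_force: [-6.5, 0.7, 5.9]
gripper_width: 0.0347
grip_force: 42.5
Mz 0.256 yaw 1.431 F [-6.5  0.7  5.9] M [0.03 1.13 0.26] [0.5725 0.1274 0.0338]
```

```bash
python3 -m jog '[{"x":-0.02,"y":-0.14,"z":0,"ax":0,"ay":0,"az":-0.1,"hand":-1},{"x":-0.02,"y":-0.14,"z":0,"ax":0,"ay":0,"az":-0.1,"hand":-1}]'; python3 m.py
python3 - <<'E'
from plant import capture
from h import *
import cv2
c=capture("top");I=c["image"].astype(int);m=(I[...,0]>120)&(I[...,1]<60)&(I[...,2]<60)
v,u=np.nonzero(m);k=(v>160)&(v<260)&(u>150)&(u<240);v,u=v[k],u[k];print(len(u),u.min(),u.max(),v.min(),v.max())
org=np.array([.5628,.068,0]);xa=np.array([np.cos(.1376),-np.sin(.1376),0]);ya=np.array([-xa[1],xa[0],0])
Y=np.array([(onz(c,(a,b),.053,1)-org) for a,b in zip(u,v)]);y=Y@ya;x=Y@xa
print("pad front y",np.percentile(y,[1,5,50,99]),"x",x.min(),x.max())
# fence: bright-to-gray along mid line scanning on bed/top
for xx in(-.04,.04):
  pts=[proj(c,org+xa*xx+ya*t+np.array([0,0,.07])) for t in np.arange(-.115,-.06,.002)]
  print(xx,[int(I[int(round(p[1])),int(round(p[0]))].sum()) for p in pts])
E
```

```text
time: 14.48
tool_pos: [0.5711, 0.1249, 0.0337]
orientation: [-3.138, 0.001, 1.231]
wrist_force: [-9.2, 0.9, 9.2]
gripper_width: 0.0349
grip_force: 42.8
Mz 0.299 yaw 1.231 F [-9.2  0.9  9.2] M [0.27 1.64 0.3 ] [0.5711 0.1249 0.0337]
21 185 190 210 229
pad front y [-0.01378859 -0.01370732 -0.01257676 -0.00517244] x -0.020893804807886433 0.020477357094920084
-0.04 [184, 236, 662, 765, 760, 765, 370, 303, 751, 756, 721, 724, 723, 725, 718, 718, 673, 750, 742, 740, 740, 739, 739, 742, 742, 745, 765, 765]
0.04 [164, 332, 765, 765, 734, 486, 278, 340, 765, 724, 707, 707, 702, 696, 680, 648, 757, 746, 743, 744, 745, 743, 742, 742, 742, 740, 742, 740]
```

```bash
python3 -m jog '[{"x":-0.1,"y":-0.1,"z":0.1,"ax":0,"ay":0,"az":-0.07,"hand":-1},{"x":-0.1,"y":-0.1,"z":0,"ax":0,"ay":0,"az":-0.07,"hand":-1},{"x":-0.02,"y":-0.1,"z":0,"ax":0,"ay":0,"az":-0.07,"hand":-1},{"x":-0.02,"y":-0.1,"z":0,"ax":0,"ay":0,"az":-0.07,"hand":-1}]'; python3 m.py; for i in 1; do python3 -m jog '[{"x":-0.01,"y":-0.07,"z":0,"ax":0,"ay":0,"az":-0.05,"hand":-1},{"x":0,"y":0,"z":0,"ax":0,"ay":0,"az":0,"hand":-1}]'>/dev/null; python3 m.py; done;  python3 -m jog '[{"x":-0.01,"y":-0.07,"z":0,"ax":0,"ay":0,"az":-0.05,"hand":-1},{"x":0,"y":0,"z":0,"ax":0,"ay":0,"az":0,"hand":-1}]'>/dev/null; python3 m.py
```

```text
time: 14.87
tool_pos: [0.5692, 0.1217, 0.0339]
orientation: [-3.138, 0.0, 0.952]
wrist_force: [-2.5, 3.5, -0.0]
gripper_width: 0.0348
grip_force: 41.8
Mz 0.144 yaw 0.952 F [-2.5  3.5 -0. ] M [0.78 0.67 0.14] [0.5692 0.1217 0.0339]
Mz -0.008 yaw 0.902 F [-2.5  4.1  0.4] M [ 0.7   0.68 -0.01] [0.5689 0.1211 0.0338]
Mz 0.036 yaw 0.853 F [-3.8  4.2 -0. ] M [0.85 0.84 0.04] [0.5686 0.1206 0.0338]
```

```bash
R='x'; 
python3 -m jog '[{"x":-0.01,"y":-0.07,"z":0,"ax":0,"ay":0,"az":-0.05,"hand":-1},{"x":-0.01,"y":-0.07,"z":0,"ax":0,"ay":0,"az":-0.05,"hand":-1}]' >/dev/null; python3 m.py
python3 -m jog '[{"x":-0.01,"y":-0.07,"z":0,"ax":0,"ay":0,"az":-0.05,"hand":-1}]' >/dev/null; python3 m.py
python3 -m jog '[{"x":-0.01,"y":-0.07,"z":0,"ax":0,"ay":0,"az":-0.05,"hand":-1}]' >/dev/null; python3 m.py
python3 - <<'E'
from plant import capture
from h import *
org=np.array([.5628,.068,0]);xa=np.array([np.cos(.1376),-np.sin(.1376),0]);ya=np.array([-xa[1],xa[0],0])
for n in("top","side"):
    c=capture(n);I=c["image"].astype(float);R=I[...,0]-(I[...,1]+I[...,2])/2
    # red profile along clamp y on pad top plane, averaged over width
    ts=np.arange(-.04,.02,.001);P=[]
    import cv2
    for t in ts:
        q=np.array([proj(c,org+xa*x+ya*t+[0,0,.053]) for x in np.linspace(-.015,.015,15)],np.float32)
        P.append(cv2.remap(R.astype(np.float32),q[:,0].reshape(1,-1),q[:,1].reshape(1,-1),cv2.INTER_LINEAR).mean())
    P=np.array(P);i=np.argmax(P>P.max()/2);print(n,"front",ts[i-1]+.001*(P.max()/2-P[i-1])/(P[i]-P[i-1]))
    # white dummy dot / pink
E
```

```text
Mz 0.212 yaw 0.753 F [-5.2  6.5  1.6] M [1.21 1.09 0.21] [0.5681 0.1196 0.0339]
Mz 0.162 yaw 0.703 F [-6.4  7.   2. ] M [1.33 1.13 0.16] [0.5678 0.1191 0.0338]
Mz 0.190 yaw 0.653 F [-6.9  8.3  3.2] M [1.41 1.26 0.19] [0.5676 0.1186 0.0338]
top front -0.01663789145112967
side front -0.020279755982570334
```

```bash
cat > pad.py <<'E'
from h import *
import cv2,sys
org=np.array([.5628,.068,0]);xa=np.array([np.cos(.1376),-np.sin(.1376),0]);ya=np.array([-xa[1],xa[0],0])
def prof(c,F,ts,z,xs):
    q=np.array([[proj(c,org+xa*x+ya*t+[0,0,z]) for x in xs] for t in ts],np.float32)
    return cv2.remap(F.astype(np.float32),q[...,0],q[...,1],cv2.INTER_LINEAR).mean(1)
def pad(c):
    I=c["image"].astype(float);ts=np.arange(-.05,.03,.001)
    P=np.clip(prof(c,I[...,0]-(I[...,1]+I[...,2])/2,ts,.053,np.linspace(-.015,.015,15))-20,0,None)
    return (P*ts).sum()/P.sum()
def dot(c):
    I=c["image"].astype(float);best=I[...,0]-I[...,1]
    u,v=proj(c,org-ya*.053+[0,0,.09]);u,v=int(u),int(v);W=np.clip(best[v-7:v+8,u-7:u+8]-15,0,None)
    b,a=np.mgrid[v-7:v+8,u-7:u+8]
    if W.sum()<1: return None
    X=onz(c,((W*a).sum()/W.sum(),(W*b).sum()/W.sum()),.09,1)-org
    return round(X@xa,4),round(X@ya,4),W.sum()
if __name__=="__main__":
    from plant import capture
    for n in("top","side"):
        c0=pickle.load(open(n+"0.pkl","rb"));c=capture(n)
        print(n,"pad0 %.4f now %.4f"%(pad(c0),pad(c)),"dot",dot(c))
E
python3 -m jog '[{"x":-0.1,"y":0.1,"z":0,"ax":0,"ay":0,"az":0,"hand":-1},{"x":0,"y":0,"z":0,"ax":0,"ay":0,"az":0,"hand":-1}]'; python3 m.py;python3 pad.py
```

```text
time: 15.8
tool_pos: [0.5676, 0.1185, 0.0339]
orientation: [-3.139, 0.001, 0.655]
wrist_force: [-3.8, 4.2, -0.4]
gripper_width: 0.0349
grip_force: 42.0
Mz -0.040 yaw 0.655 F [-3.8  4.2 -0.4] M [ 1.02  0.88 -0.04] [0.5676 0.1185 0.0339]
top pad0 0.0016 now -0.0147 dot (np.float64(0.0001), np.float64(-0.0516), np.float64(369.0))
side pad0 0.0046 now -0.0149 dot (np.float64(0.0013), np.float64(-0.0522), np.float64(379.0))
```

```bash

python3 -m jog '[{"x":-0.01,"y":-0.07,"z":0,"ax":0,"ay":0,"az":-0.05,"hand":-1},{"x":-0.01,"y":-0.07,"z":0,"ax":0,"ay":0,"az":-0.05,"hand":-1}]' >/dev/null; python3 m.py; python3 pad.py
python3 -m jog '[{"x":-0.01,"y":-0.07,"z":0,"ax":0,"ay":0,"az":-0.05,"hand":-1},{"x":-0.01,"y":-0.07,"z":0,"ax":0,"ay":0,"az":-0.05,"hand":-1}]' >/dev/null; python3 m.py; python3 pad.py
```

```text
Mz 0.218 yaw 0.552 F [-5.9  6.6  0.4] M [1.45 1.01 0.22] [0.5671 0.1176 0.0338]
top pad0 0.0016 now -0.0155 dot (np.float64(0.0004), np.float64(-0.052), np.float64(380.0))
side pad0 0.0046 now -0.0161 dot (np.float64(0.0014), np.float64(-0.0527), np.float64(378.0))
Mz 0.184 yaw 0.452 F [-6.1  9.   2.1] M [1.7  1.09 0.18] [0.5667 0.1167 0.0338]
top pad0 0.0016 now -0.0170 dot (np.float64(0.0002), np.float64(-0.0536), np.float64(373.0))
side pad0 0.0046 now -0.0174 dot (np.float64(0.0015), np.float64(-0.054), np.float64(391.0))
```

```bash

python3 -m jog '[{"x":-0.05,"y":0.05,"z":0,"ax":0,"ay":0,"az":-0.025,"hand":-1},{"x":-0.02,"y":-0.04,"z":0,"ax":0,"ay":0,"az":-0.025,"hand":-1}]' >/dev/null; python3 m.py; python3 pad.py
python3 -m jog '[{"x":-0.02,"y":-0.02,"z":0,"ax":0,"ay":0,"az":-0.025,"hand":-1},{"x":-0.01,"y":-0.02,"z":0,"ax":0,"ay":0,"az":-0.025,"hand":-1}]' >/dev/null; python3 m.py; python3 pad.py
```

```text
Mz 0.218 yaw 0.404 F [-1.7  7.2 -0.3] M [1.37 0.7  0.22] [0.5664 0.1163 0.0338]
top pad0 0.0016 now -0.0177 dot (np.float64(0.0003), np.float64(-0.0545), np.float64(393.0))
side pad0 0.0046 now -0.0180 dot (np.float64(0.0015), np.float64(-0.0546), np.float64(369.0))
Mz 0.176 yaw 0.354 F [-2.6  6.3  0.3] M [1.32 0.72 0.18] [0.5663 0.1158 0.0339]
top pad0 0.0016 now -0.0183 dot (np.float64(0.0004), np.float64(-0.055), np.float64(351.0))
side pad0 0.0046 now -0.0187 dot (np.float64(0.0014), np.float64(-0.0554), np.float64(355.0))
```

```bash

python3 -m jog '[{"x":-0.01,"y":-0.02,"z":0,"ax":0,"ay":0,"az":-0.025,"hand":-1},{"x":-0.01,"y":-0.02,"z":0,"ax":0,"ay":0,"az":-0.025,"hand":-1}]' >/dev/null; python3 m.py; python3 pad.py
python3 -m jog '[{"x":-0.01,"y":-0.02,"z":0,"ax":0,"ay":0,"az":-0.025,"hand":-1},{"x":-0.01,"y":-0.02,"z":0,"ax":0,"ay":0,"az":-0.025,"hand":-1}]' >/dev/null; python3 m.py; python3 pad.py
```

```text
Mz 0.200 yaw 0.304 F [-3.5  5.6 -0.5] M [1.31 0.65 0.2 ] [0.5661 0.1154 0.0339]
top pad0 0.0016 now -0.0185 dot (np.float64(0.0005), np.float64(-0.0554), np.float64(381.0))
side pad0 0.0046 now -0.0188 dot (np.float64(0.0014), np.float64(-0.0556), np.float64(370.0))
Mz 0.240 yaw 0.254 F [-3.5  5.5 -1. ] M [1.29 0.67 0.24] [0.566  0.115  0.0339]
top pad0 0.0016 now -0.0186 dot (np.float64(0.0005), np.float64(-0.0554), np.float64(376.0))
side pad0 0.0046 now -0.0188 dot (np.float64(0.0014), np.float64(-0.0557), np.float64(383.0))
```

The dummy has stopped against the fence: the dot is steady at y≈-0.0555 and the torque is rising. By my estimate the press is about 6–6.5 N. I'll turn a hair more, settle, then let go.

```bash

python3 -m jog '[{"x":0,"y":-0.01,"z":0,"ax":0,"ay":0,"az":-0.015,"hand":-1},{"x":0,"y":0,"z":0,"ax":0,"ay":0,"az":0,"hand":-1},{"x":0.03,"y":0.05,"z":0,"ax":0,"ay":0,"az":0,"hand":-1},{"x":0,"y":0,"z":0,"ax":0,"ay":0,"az":0,"hand":-1}]' 20; python3 m.py
python3 -m jog '[{"x":0,"y":0,"z":0,"ax":0,"ay":0,"az":0,"hand":0.3},{"x":0,"y":0,"z":0,"ax":0,"ay":0,"az":0,"hand":0.3},{"x":0,"y":0,"z":0,"ax":0,"ay":0,"az":0,"hand":0.3},{"x":0,"y":0,"z":0,"ax":0,"ay":0,"az":0,"hand":0.3},{"x":0,"y":0,"z":0.3,"ax":0,"ay":0,"az":0,"hand":0.3}]';python3 m.py; python3 pad.py
```

```text
time: 17.83
tool_pos: [0.5659, 0.1149, 0.0339]
orientation: [-3.14, 0.003, 0.24]
wrist_force: [-5.1, 4.3, 1.1]
gripper_width: 0.0343
grip_force: 42.0
Mz 0.134 yaw 0.240 F [-5.1  4.3  1.1] M [0.92 0.89 0.13] [0.5659 0.1149 0.0339]
time: 18.25
tool_pos: [0.5675, 0.1136, 0.0372]
orientation: [3.141, 0.0, 0.238]
wrist_force: [-0.6, -0.3, -0.4]
gripper_width: 0.0557
grip_force: 0.0
Mz 0.022 yaw 0.238 F [-0.6 -0.3 -0.4] M [0.01 0.01 0.02] [0.5675 0.1136 0.0372]
top pad0 0.0016 now -0.0186 dot (np.float64(0.0006), np.float64(-0.0554), np.float64(375.0))
side pad0 0.0046 now -0.0188 dot (np.float64(0.0014), np.float64(-0.0557), np.float64(387.0))
```

```bash

python3 -m jog '[{"x":0,"y":0,"z":1.5,"ax":0,"ay":0,"az":0,"hand":0.3},{"x":0,"y":0,"z":2.5,"ax":0,"ay":0,"az":0,"hand":0.3},{"x":0,"y":0,"z":3,"ax":0,"ay":0,"az":0,"hand":0.3},{"x":0,"y":0,"z":3,"ax":0,"ay":0,"az":0,"hand":0.3},{"x":0,"y":0,"z":3,"ax":0,"ay":0,"az":0,"hand":0.3}]'
python3 -m jog '[{"x":-2,"y":2.5,"z":1,"ax":0,"ay":0,"az":0,"hand":0.3},{"x":-2.5,"y":2.5,"z":0,"ax":0,"ay":0,"az":0,"hand":0.3},{"x":-2.5,"y":2.5,"z":0,"ax":0,"ay":0,"az":0,"hand":0.3},{"x":-2.5,"y":2.5,"z":0,"ax":0,"ay":0,"az":0,"hand":0.3},{"x":-2,"y":2.5,"z":0,"ax":0,"ay":0,"az":0,"hand":0.3}]'
python3 -m jog '[{"x":-2.5,"y":2.5,"z":0,"ax":0,"ay":0,"az":0,"hand":0.3},{"x":-2.5,"y":2.5,"z":0,"ax":0,"ay":0,"az":0,"hand":0.3},{"x":-2.5,"y":2.5,"z":0,"ax":0,"ay":0,"az":0,"hand":0.3},{"x":0,"y":0,"z":0,"ax":0,"ay":0,"az":0,"hand":0.3},{"x":0,"y":0,"z":0,"ax":0,"ay":0,"az":0,"hand":0.3}]'
python3 - <<'E'
from pad import *
from plant import capture
def tip(c,zt=.096):
    # blue carriage centroid on top plane & knob-white-mark
    I=c["image"].astype(float);ts=np.arange(0,.14,.0005);B=I[...,2]-(I[...,0]+I[...,1])/2
    o=[]
    for xs in((-.037,-.027),(.027,.037)):
        P=prof(c,B,ts,.055,np.linspace(*xs,8));m=P>P.max()/2;o+= [round(ts[m][0],4),round(ts[m][-1],4)]
    return o
for n in("top","side"):
    c0=pickle.load(open(n+"0.pkl","rb"));c=capture(n)
    print(n,"pad",round(pad(c0),4),round(pad(c),4),"car",tip(c0),tip(c),dot(c))
    pickle.dump(c,open(n+"1.pkl","wb"))
    # knob mark: bright pixels on knob top
    for k,cc in(("0",c0),("1",c)):
        ky=.0665 if k=="0" else .0665-.0225
        ce=org+ya*ky+[0,0,.096];ang=np.radians(np.arange(0,360,5));g=cc["image"].astype(np.float32).mean(2)
        V=[]
        for a in ang:
            q=np.array([proj(cc,ce+np.array([np.cos(a),np.sin(a),0])*rr) for rr in np.linspace(.006,.013,5)],np.float32)
            V.append(cv2.remap(g,q[:,:1].T.copy(),q[:,1:].T.copy(),cv2.INTER_LINEAR).mean())
        V=np.array(V)-np.median(V);V=np.clip(V-V.max()*.3,0,None);print(" mark",k,np.angle((V*np.exp(1j*ang)).sum()))
E
```

```text
time: 18.77
tool_pos: [0.5673, 0.1138, 0.1688]
orientation: [3.142, 0.0, 0.238]
wrist_force: [0.9, 0.2, 0.1]
gripper_width: 0.0555
grip_force: 0.0
time: 19.18
tool_pos: [0.451, 0.2397, 0.1777]
orientation: [-3.141, -0.0, 0.237]
wrist_force: [-0.4, 0.6, -0.2]
gripper_width: 0.0554
grip_force: 0.0
time: 19.6
tool_pos: [0.3765, 0.3151, 0.1778]
orientation: [-3.142, -0.001, 0.242]
wrist_force: [-0.1, -0.3, 0.3]
gripper_width: 0.0556
grip_force: 0.0
top pad 0.0016 -0.0186 car [np.float64(0.041), np.float64(0.1035), np.float64(0.041), np.float64(0.1035)] [np.float64(0.016), np.float64(0.0785), np.float64(0.016), np.float64(0.078)] (np.float64(0.0005), np.float64(-0.0554), np.float64(373.0))
 mark 0 0.6219689973608464
 mark 1 -1.9575643196129162
side pad 0.0046 -0.019 car [np.float64(0.0425), np.float64(0.107), np.float64(0.0435), np.float64(0.1055)] [np.float64(0.018), np.float64(0.081), np.float64(0.019), np.float64(0.081)] (np.float64(-0.0009), np.float64(-0.0582), np.float64(1695.0))
 mark 0 0.37428878650818176
 mark 1 -1.75517172785201
```

Both checks agree. The carriage has moved about 25.1 mm, while the pad stopped 1.75–1.9 mm short of that, which is about 7–7.5 N of spring press. The dummy is at y≈-0.0555, centred, and the arm is clear. I'm handing in.

```bash
python3 -c "
from plant import r
print(r.close_job())"
```

```text
the job is handed in; nothing more can be done
None
```

The dummy is standing upright against the fence, clamped at an estimated 7 N with the arm clear, and the job is handed in; the hand-in returned no verdict.

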